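# Draw the divider board out from under the carton stack

### The job

The orange cool-box divider board is stuck at the bottom of the carton stack in the steel stand. Slide it out by its grip tab, feeling your way sideways past the stand's hidden keepers without ever forcing it against them (stay well under 25 N), and without touching or toppling the cartons and the jar, which must stay stacked in the stand. Then set the board down gently, flat inside the aluminium tray, let go, and leave everything else on the counter where it is.

Things in the scene. Friction and masses are not known exactly. Their poses are not given: they have to be found in the camera images.
- board: Orange rigid slick plastic divider board, 0.25 kg, flat on the counter. Origin on its underside, below the grip tab's centre; z up, +y the draw-out direction. A strip 66 mm wide (x), 8 mm thick, from y = +12 to y = -190 mm; from about y = -90 mm back it starts under the stack. Keep it flat on the counter until it is out of the stand.
- board_tab (a point): Top centre of the board's grip tab, an upright orange plate across the strip: 10 mm thick in board y, 44 mm wide in x, top 46 mm above the board's underside. Pinch it from above, fingers closing along board y, with 40 N or more so that it does not twist or slip.
- board_ears (a point): On the underside, between the forward edges of the board's two ears (board y = -120 mm). The ears, one each side, widen the board to 110 mm from y = -120 to -142 mm; the keepers of the stand catch their forward edges.
- board_mid (a point): Middle of the board's underside, 89 mm behind the tab (board x = 0, y = -89 mm); board's axes.
- stand: Fixed steel stand without a floor: board and stack rest on the counter. Origin at counter level in its middle; +y is the draw-out direction. The board starts aligned with it within 1 degree, tab at x = 0 within 3 mm and y = 140 mm. Side cheeks: inner faces at x = +-76 mm, 40 mm high, y = -66 to 62 mm. Bars at front and back, z = 12 to 26 mm, keep the stack in while the board slides beneath.
- stand_bar (a point): Middle of the front bar's lower edge, 12 mm up (stand y = 52 to 60 mm). Two dark rigid keepers, each 10 mm wide, hang under it, rear faces at y = 52 mm, 114 mm clear gap between them. The gap's middle lies up to 18 mm to either side of x = 0: not measured, to be felt. An ear meets a keeper after some 32 mm of draw unless the board is within 2 mm of the gap's middle.
- stand_exit (a point): Where the tab is when the board is just clear of the stand (115 mm of draw). The board drags with some 3 to 7 N; more means it is caught. Then keep a light pull (8 to 11 N in all) and work it sideways: the pull drops when the ears find the gap. If it stops or twists (0.4 N m or more: strip against a keeper's side), go the other way. Over 25 N between board and stand is forcing it.
- carton_low: Bottom carton of the stack, white with a green band, 130 (x) by 100 (y) by 36 mm high, 0.2 to 0.4 kg, origin centre of underside. It starts on the board in the middle of the stand and drops 8 mm to the counter as the board leaves, leaning back a little on the way.
- carton_high: Upper carton, white with a blue band, 100 by 78 by 30 mm, origin centre of underside, on the bottom carton.
- jar: Small amber jar with white cap, 38 mm across and 45 mm tall, origin centre of underside, on top of the stack.
- tray: Fixed aluminium tray, outside 158 (x) by 248 (y) mm, wall 4 mm thick and 18 mm high, floor 4 mm thick; origin centre of underside, +y its long direction. The board lies in it lengthwise, about 20 mm free all round, its middle over the tray's.
- spray: White spray bottle with green band, 72 mm across, 225 mm tall; leave it alone.
- cup: Paper cup, 72 mm across, 85 mm tall; leave it alone.
- canister: Steel canister, 90 mm across, 110 mm tall; leave it alone.
- swab_box: White box 70 by 110 by 45 mm; leave it alone.
- gel: Clear bottle with blue cap, 48 mm across, 90 mm tall; leave it alone.
- kidney: Shallow steel dish 100 by 180 by 30 mm holding a syringe; leave it alone.
Not all that is in view belongs to the job. Of the things like the board, leave any that is brown; of the rest the larger one is meant.

How it is judged:
By the outcome, as a careful person would: the job done as asked, in the order asked, and still so for the second after the job is handed in, with the robot touching nothing.
It also fails if it takes over 67 s, if anything falls off the work surface, if the arm or the gripper's body presses on something with over 40 N, if the wrist force passes 120 N, or if a joint passes its speed limit or range.

### The arm

A 7-joint arm with a two-finger parallel gripper is mounted at the origin on the work surface. World frame = base frame: x ahead of the robot, y to its left, z up, the work surface at z = 0. Lengths are in mm, angles in rad, forces in N, time in s.
With the tool pointing down it reaches from about 425 to 950 mm from the base axis. Payload 4.7 kg.
Tool frame: the origin (TCP) lies between the finger pads; the fingertips stand 22 mm ahead of it and the grasp point (between the pads) lies 3 mm ahead of it; z points along the fingers, y is the line along which they close (so a half turn about z gives the same grasp; the last joint's range is limited). The gripper opens to 85 mm and grips with 20 to 120 N. Pads are 22 mm wide; open, the fingers measure 114 mm over their backs; the gripper's body (76 mm by 85 mm) begins 54 mm behind the grasp point. The pads swing forward as they close: fully open they stand 13 mm farther back than shut.
Start: joints at [-1.299, 0.469, -0.049, 1.532, 0.024, 1.141, -0.082], TCP at [199.951, 644.721, 253.335] pointing down, gripper open.
Joint ranges: [-2.59, 2.59], [-0.33, 1.99], [-1.39, 1.29], [0.1, 2.45], [-1.04, 4.18], [0.21, 1.99], [-2.66, 2.66]. Speed limits (rad/s): [2.57, 2.57, 3.14, 3.14, 3.14, 3.14, 3.14].

### API

Orientations are given as a unit quaternion [w, x, y, z].
In Python, from workcell import ctrl gives the robot as it stands.
- The arm moves only by the shell command python3 -m handwheel 'ROWS' [OPENING] [FORCE]. ROWS is JSON, a list that holds one entry, the list of rows, each a list of 6 numbers: the shift along the world's x, y, z in units of 60 mm (1.0 is 60 mm), then the turn, a rotation vector about the world's x, y, z in units of 8 degrees (1.0 is 8 degrees). A call has 1 to 20 rows; each row shifts and turns the commanded pose from where the row before left it; what a row does not reach is not made up. A row lasts 1/8 s, in which the tool goes at most 62.5 mm and 10.7 degrees, less where a joint would pass 70% of its speed; a pose out of reach is approached as far as the arm can. A call is refused whole if a number of a shift passes 1 or a number of a turn 1, either way. A call with a gripper value outside its range is refused whole. OPENING is the finger opening in mm, from 0 to 85.4, set as the call begins (- or left out, the last holds). The fingers move at their own pace and stop on an object; FORCE is the grip in N (left out, the last holds). Time passes only in rows, so rows that do not move let the fingers close. It gives the time, the measured TCP pose, the force, the opening and the grip force at its end, in the units of the state.
- ctrl.get_state(): the state, without advancing time (a new reading comes with each control period).
- ctrl.snapshot(name): name is "scene" or "top" or "wrist"; returns the picture (420x560x3 uint8, red, green, blue); there is no depth.
- ctrl.get_calibration(name): a dict with "fx", "fy", "cx", "cy" (pixels), "xyz" and "orientation" of the camera in the world. Camera axes: x right, y down, z forward; pixel columns grow to the right and rows downward; lengths in mm; the calibration is good to about 2 mm. A picture is of the moment at which its call begins: read the wrist's pose just before it. get_calibration takes no time and is no camera call; for the wrist camera it gives the pose at the moment of the call.
- ctrl.job_done(): hands the job in; it is judged then, once.
Trained networks look in the newest picture that a camera, given by its name, has taken for a name from the list of things; names that differ only in an ending like _2 or _b are one class to them, and where a whole thing is asked for, a point or a joint stands for the part that bears it (a point fixed in the world has none). Each returns a list of dicts, best first, with "p" (0 to 1); they miss things now and then, are a little off and sometimes report something else, mostly with a low value. They report only what shows in the picture. A call takes as long as a camera call. They do not tell look-alikes from the thing itself.
- ctrl.find_in(target, camera): "extent" ([left, top, right, bottom] in pixels, round what is visible of it).
- ctrl.outline_of(target, camera): "pixels" (420x560 bool, what is visible of it) and "extent" ([left, top, right, bottom] in pixels, round what is visible of it).
The state is a dict: "clock": time; "q": joint angles; "joint_velocities": joint speeds; "joint_efforts": joint torques, N m; "eef_pos": TCP position; "ee_rot": TCP orientation; "force": force on the tool from outside, world axes, zero at the start; "moment": the same for the moment, N m; "grip_width": opening from 0.0 (shut) to 1.0 (fully open); "finger_force": force on a finger pad.
Only numpy, scipy, OpenCV 4.12 (cv2) and the standard library are available. Lean on these libraries where they do the work, as an engineer would, in place of code of your own. Each camera call takes 0.05 s, during which the arm holds its last target. There are 200 camera calls.

## Working session

There is one attempt and no reset: what is moved stays moved. The work goes in short steps, Python scripts to look and compute and a shell command to move; the robot and the scene stay as the last step left them, time stands still between calls to the robot, and variables do not carry over. Pictures are saved under pics/ and viewed, at most 10 in all, crops included, and the job is handed in when it is done.

```bash
mkdir -p pics; ls; cat > h.py <<'E'
import numpy as np, cv2
from scipy.spatial.transform import Rotation as R
from workcell import ctrl
def q2m(q): return R.from_quat([q[1],q[2],q[3],q[0]]).as_matrix()
def cal(n):
    c=ctrl.get_calibration(n); return c
def ray(c,u,v,z):
    M=q2m(c["orientation"]); d=M@np.array([(u-c["cx"])/c["fx"],(v-c["cy"])/c["fy"],1.0]); p=np.array(c["xyz"],float)
    return p+d*(z-p[2])/d[2]
def proj(c,P):
    M=q2m(c["orientation"]); x=M.T@(np.array(P,float)-np.array(c["xyz"])); return c["fx"]*x[0]/x[2]+c["cx"],c["fy"]*x[1]/x[2]+c["cy"]
def save(n,im): cv2.imwrite("pics/"+n+".png",im[:,:,::-1])
E
python3 - <<'E'
from h import *
for n in ["scene","top"]:
    im=ctrl.snapshot(n); save(n,im); np.save(n+".npy",im); c=cal(n); print(n,c)
    for t in ["board","board_tab","stand","tray","carton_low","jar"]:
        for r in ctrl.find_in(t,n)[:3]: print(n,t,round(r["p"],2),np.round(r["extent"]))
print(ctrl.get_state())
E
```

```text
pics
scene {'fx': 400.71305109390676, 'fy': 400.71305109390676, 'cx': 283.4017447249511, 'cy': 210.32754825309857, 'xyz': array([1179.67195135, -480.82577799,  870.26936134]), 'orientation': array([-0.32389872,  0.81791902,  0.43769999, -0.18578699])}
scene board 0.87 [118. 251. 159. 293.]
scene board 0.86 [239. 232. 275. 265.]
scene board 0.77 [300. 125. 333. 174.]
scene board_tab 0.67 [239. 230. 274. 266.]
scene board_tab 0.66 [119. 249. 158. 291.]
scene board_tab 0.66 [300. 127. 334. 170.]
scene stand 0.8 [186. 233. 264. 307.]
scene tray 0.58 [234. 231. 272. 263.]
scene tray 0.57 [337. 158. 431. 214.]
scene carton_low 0.85 [191. 242. 257. 299.]
scene jar 0.58 [212. 240. 226. 260.]
top {'fx': 457.6977714055474, 'fy': 457.6977714055474, 'cx': 282.10715616717334, 'cy': 204.60747937166911, 'xyz': array([ 299.91287761,  -81.88383707, 1518.98932396]), 'orientation': array([ 0.0566422 , -0.69615703,  0.71412136, -0.0467732 ])}
top board 0.98 [175. 246. 222. 307.]
top board 0.87 [305. 179. 336. 206.]
top board 0.55 [397. 201. 420. 246.]
top board_tab 0.7 [395. 199. 421. 245.]
top board_ta
[... 356 characters left out ...]
y([-1.298914  ,  0.46856016, -0.04860209,  1.53251426,  0.02409548,
        1.14096764, -0.08232572]), 'joint_velocities': array([-0.0007385 ,  0.00193643,  0.00152293, -0.00079438, -0.00041417,
        0.00046311, -0.00128712]), 'joint_efforts': array([-8.45181239e-05, -5.10000551e+01, -4.61795123e-02, -2.37977046e+01,
        1.09185281e-02,  6.46787266e-04,  4.96578437e-06]), 'eef_pos': array([199.94004856, 644.72648344, 253.35568617]), 'ee_rot': array([-1.39215707e-05,  1.49832535e-01,  9.88711387e-01,  6.95267005e-05]), 'force': array([-0.16240718,  0.55572896,  0.88613702]), 'moment': array([-0.02203124,  0.03651797,  0.00091255]), 'finger_force': 0.0, 'grip_width': 1.0014480720490897}
```

```bash
python3 - <<'E'
from h import *
t=np.load("top.npy"); s=np.load("scene.npy")
c=cv2.resize(t[140:320,120:440],(800,450),interpolation=cv2.INTER_CUBIC); save("topc",c)
c=cv2.resize(s[100:320,100:440],(800,518),interpolation=cv2.INTER_CUBIC); save("scenec",c)
E
```

```text
(no output)
```

View pics/topc.png

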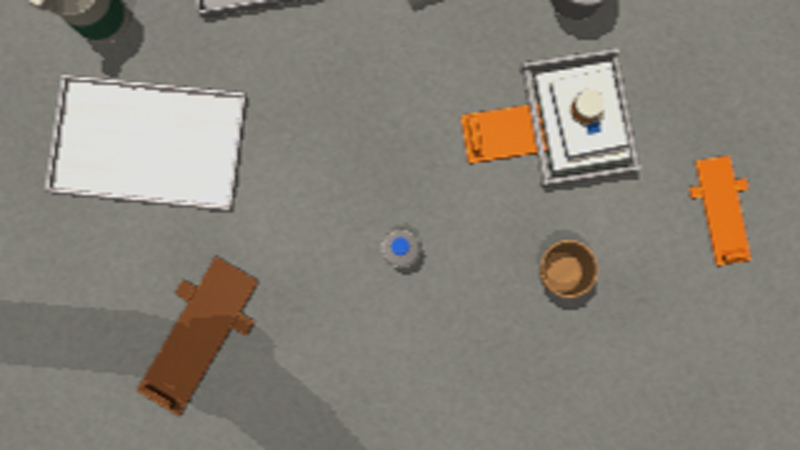

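View pics/scenec.png

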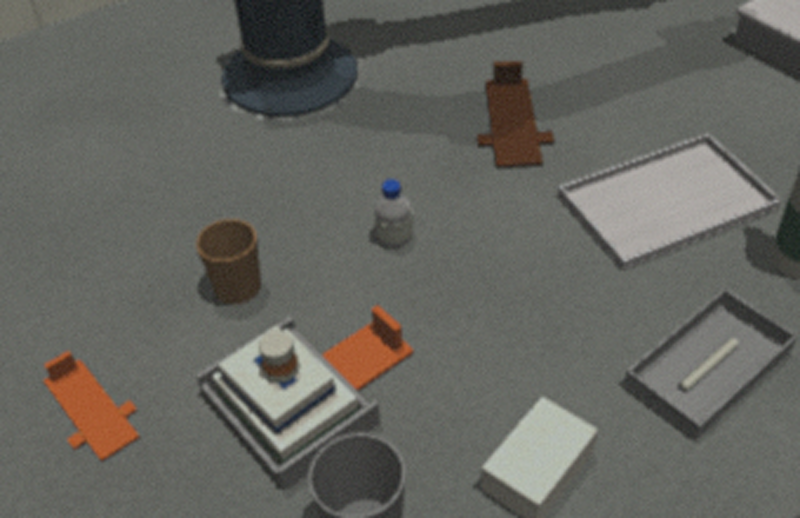

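Candidates (top pixels): orange board in the stand, tab (309,194); a smaller loose orange board at (407,224), tab (413,243); a brown one at (199,275). The one meant is the larger orange board, in the stand. The tray is the white-floored one at (178,197).

```bash
python3 - <<'E'
from h import *
t=np.load("top.npy"); c=cal("top")
hsv=cv2.cvtColor(t,cv2.COLOR_RGB2HSV); m=((hsv[...,0]<18)&(hsv[...,1]>180)&(hsv[...,2]>150)).astype(np.uint8)
n,l,st,ce=cv2.connectedComponentsWithStats(m)
for i in range(1,n):
    if st[i,4]>100:
        ys,xs=np.where(l==i); P=np.array([ray(c,u,v,8)[:2] for u,v in zip(xs,ys)],np.float32); r=cv2.minAreaRect(P); print(ce[i],st[i],r, P.mean(0))
def pts(l,z,o=(120,140),k=.4):
    for u,v in l: print(np.round(ray(c,u*k+o[0],v*k+o[1],z)[:2],1))
print("stand cheek outer corners z40");pts([(525,66),(618,52),(638,175),(545,187)],40)
print("tray corners z18");pts([(63,76),(245,95),(233,210),(47,191)],18)
w=cal("wrist"); s=ctrl.get_state(); print(w, q2m(s["ee_rot"]).T@(np.array(w["xyz"])-s["eef_pos"])); print(q2m(s["ee_rot"]).T@q2m(w["orientation"]))
E
```

```text
[319.24561404 193.07992203] [305 182  30  23 513] ((558.3989868164062, -188.13916015625), (64.14093780517578, 91.65657043457031), 7.327289581298828) [ 558.64856 -188.62195]
[408.52491694 222.90531561] [396 203  24  43 602] ((447.7291259765625, -475.1605529785156), (73.0718994140625, 139.43157958984375), 88.16024780273438) [ 450.89972 -479.45847]
stand cheek outer corners z40
[ 641.5 -225. ]
[ 657.  -348.4]
[ 492.5 -365.9]
[ 479.9 -244.6]
tray corners z18
[650.2 394.6]
[617.3 149. ]
[462.8 165.5]
[494.6 412.9]
{'fx': 352.7019724881249, 'fy': 352.7019724881249, 'cx': 278.96652742973373, 'cy': 203.5795707899257, 'xyz': array([124.57277987, 667.92484585, 374.90956398]), 'orientation': array([0.12580389, 0.79524093, 0.58580255, 0.0927395 ])} [  78.8624523    -0.15701529 -121.55008589]
[[-1.96054003e-04 -9.51130578e-01 -3.08788900e-01]
 [ 9.99999980e-01 -1.78665923e-04 -8.45865132e-05]
 [ 2.52827653e-05 -3.08788911e-01  9.51130595e-01]]
```

```bash
python3 -m handwheel '[[[0.65,-0.68,0.09,0,0,0.34],[0.65,-0.68,0.09,0,0,0.34],[0.65,-0.68,0.09,0,0,0.34],[0.65,-0.68,0.09,0,0,0.34],[0.65,-0.68,0.09,0,0,0.34],[0.65,-0.68,0.09,0,0,0.34],[0.65,-0.68,0.09,0,0,0.34],[0.65,-0.68,0.09,0,0,0.34],[0.65,-0.68,0.09,0,0,0.32],[0,0,0,0,0,0],[0,0,0,0,0,0]]]' 85.4 60
python3 - <<'E'
from h import *
c=cal("wrist"); im=ctrl.snapshot("wrist"); np.save("w1.npy",im); save("w1",im)
import pickle; pickle.dump(c,open("w1.pkl","wb"))
print(c["xyz"],ctrl.get_state()["ee_rot"])
for r in ctrl.outline_of("tray","wrist")[:2]:
    m=r["pixels"].astype(np.uint8); print(r["p"],r["extent"],m.sum()); 
    ct=max(cv2.findContours(m,0,2)[0],key=cv2.contourArea)[:,0]
    hull=cv2.convexHull(ct)[:,0].astype(float); P=np.array([ray(c,u,v,18)[:2] for u,v in hull],np.float32); print(cv2.minAreaRect(P))
E
```

```text
clock: 2.08
eef_pos: [550.5, 278.0, 301.8]
ee_rot: [-0.0, -0.062, 0.998, 0.0]
force: [-0.5, 0.7, -0.5]
grip_width: 1.001
finger_force: 0.0
[472.29386776 267.89264974 423.41314386] [-4.58374612e-04 -6.27731765e-02  9.98027618e-01  4.36975390e-04]
0.8 [169.9, 68.0, 404.5, 250.6] 28581
((556.100830078125, 283.458251953125), (249.3872833251953, 159.66238403320312), 82.61767578125)
```

View pics/w1.png

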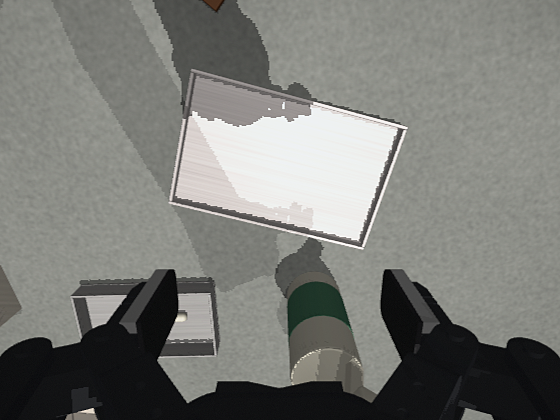

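Tray: corners at pixels (193,70), (406,127), (363,247) and (171,203), 249×160 mm at (556,283), long axis 82.6°, so it matches. The spray is at (325,340), beyond the tray.

```bash
python3 -m handwheel '[[[0.04,-0.88,0,0,0,0],[0.04,-0.88,0,0,0,0],[0.04,-0.88,0,0,0,0],[0.04,-0.88,0,0,0,0],[0.04,-0.88,0,0,0,0],[0.04,-0.88,0,0,0,0],[0.04,-0.88,0,0,0,0],[0.04,-0.88,0,0,0,0],[0.04,-0.88,0,0,0,0],[0,0,0,0,0,0],[0,0,0,0,0,0]]]'
python3 - <<'E'
from h import *
import pickle
c=pickle.load(open("w1.pkl","rb")); print("spray base approx",ray(c,308,262,0))
c=cal("wrist"); im=ctrl.snapshot("wrist"); np.save("w2.npy",im); save("w2",im)
pickle.dump(c,open("w2.pkl","wb")); print(c["xyz"],c["orientation"])
hsv=cv2.cvtColor(im,cv2.COLOR_RGB2HSV); m=((hsv[...,0]<18)&(hsv[...,1]>180)&(hsv[...,2]>90)).astype(np.uint8)
n,l,st,ce=cv2.connectedComponentsWithStats(m)
for i in range(1,n):
    if st[i,4]>100:
        ys,xs=np.where(l==i); P=np.array([ray(c,u,v,8)[:2] for u,v in zip(xs,ys)],np.float32); print(st[i],cv2.minAreaRect(P))
for r in ctrl.find_in("board_tab","wrist")[:3]: print(r)
for r in ctrl.find_in("stand","wrist")[:3]: print(r)
# predicted
e=R.from_euler("z",7,degrees=True).as_matrix()
for p in [(0,-140,0)]: pass
E
```

```text
clock: 3.55
eef_pos: [572.9, -195.6, 301.7]
ee_rot: [-0.0, -0.063, 0.998, 0.001]
force: [0.2, 1.1, 0.4]
grip_width: 0.998
finger_force: 0.0
spray base approx [684.88490932 333.64575203   0.        ]
[ 494.64997835 -206.01627792  423.23196291] [0.10278562 0.65316867 0.74091724 0.11767521]
[   0    0   70   78 3761] ((477.55963134765625, -473.41314697265625), (75.52545166015625, 74.5889663696289), 7.218585968017578)
[236 117   5  57 141] ((563.3179321289062, -245.1958465576172), (65.6550521850586, 3.1327781677246094), 7.726711273193359)
[ 248  117   80   56 4300] ((555.4774780273438, -188.10797119140625), (64.4289321899414, 92.6949234008789), 7.197837829589844)
[165 143  31  34 190] ((583.3088989257812, -307.3815002441406), (44.36619567871094, 22.000225067138672), 42.25016784667969)
{'extent': [234.1, 116.2, 327.5, 172.8], 'p': 0.66}
{'extent': [119.8, 70.3, 252.6, 226.1], 'p': 0.77}
```

View pics/w2.png

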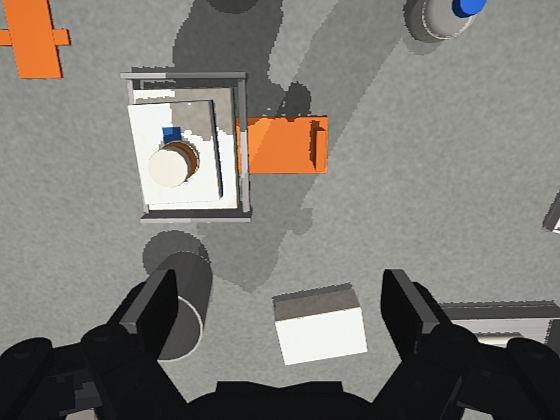

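```bash
python3 - <<'E'
from h import *
import pickle
c=pickle.load(open("w2.pkl","rb")); im=np.load("w2.npy")
for n,(u,v,z) in dict(f1=(327,117,8),f2=(327,173,8),b1=(250,118,8),b2=(250,173,8),sw1=(366,348,45),sw2=(356,290,45),gel=(450,20,0)).items(): print(n,ray(c,u,v,z)[:2].round(1))
cr=cv2.resize(im[60:235,110:340],(788,600),interpolation=cv2.INTER_CUBIC); save("w2c",cr)
# projected guess for tab
y=np.deg2rad(7.3); X=np.array([np.cos(y),np.sin(y)]); Y=np.array([-np.sin(y),np.cos(y)])
f=(ray(c,327,117,8)+ray(c,327,173,8))[:2]/2; tab=f-12*Y; print("tab",tab)
for a,b in [(-22,-5),(22,-5),(22,5),(-22,5)]: 
    q=proj(c,[*(tab+a*X+b*Y),46]); print(np.round(q,1), np.round((np.array(q)-[110,60])*3.43))
E
```

```text
f1 [ 517.8 -147. ]
f2 [ 582.6 -136. ]
b1 [ 530.  -234.4]
b2 [ 594.2 -228. ]
sw1 [798.1 -52.9]
sw2 [715.  -82.4]
gel [400.9 -31.1]
tab [ 551.73384991 -153.38624773]
[316.4 130.3] [708. 241.]
[315.2 171.2] [704. 381.]
[324.3 171.2] [735. 381.]
[325.9 130.3] [741. 241.]
```

View pics/w2c.png

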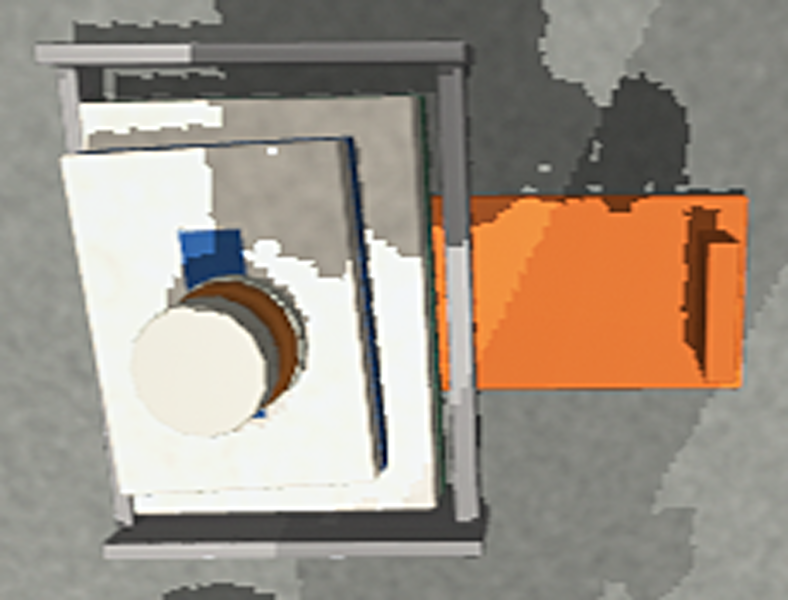

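The crop shows the tab's top face at crop (708–741, 241–382), where my estimate of (551.7, −153.4), yaw 7.3°, projects. This is the right board.

```bash
python3 -m handwheel '[[[-0.12,0.23,-0.4,0,0,0],[-0.12,0.23,-0.7,0,0,0],[-0.11,0.24,-0.7,0,0,0],[0,0,-0.7,0,0,0],[0,0,-0.7,0,0,0],[0,0,-0.5,0,0,0],[0,0,-0.4,0,0,0],[0,0,-0.2,0,0,0],[0,0,-0.1,0,0,0],[0,0,0,0,0,0],[0,0,0,0,0,0]]]' 45 60
python3 - <<'E'
from h import *
c=cal("wrist"); im=ctrl.snapshot("wrist"); save("w3",im); print(ctrl.get_state())
E
```

```text
clock: 5.08
eef_pos: [552.2, -155.8, 38.8]
ee_rot: [0.001, -0.062, 0.998, -0.0]
force: [0.2, -0.5, -0.6]
grip_width: 0.527
finger_force: 0.0
{'clock': 5.125, 'q': array([ 0.05726299,  0.58026374,  0.19100911,  1.95760408, -0.18083545,
        0.61820525,  2.05973597]), 'joint_velocities': array([ 1.23598498e-03,  7.04365720e-04,  7.79980437e-04,  1.34341878e-03,
       -4.67236495e-04,  7.84442468e-05,  1.96760758e-04]), 'joint_efforts': array([-4.57171036e-02, -4.71184731e+01,  3.11800830e+00, -1.49113959e+01,
        5.65102455e-03,  1.89051698e-04, -4.05297105e-04]), 'eef_pos': array([ 552.14961829, -155.81239114,   38.81604612]), 'ee_rot': array([ 8.08879496e-04, -6.17678411e-02,  9.98090205e-01, -1.51942199e-04]), 'force': array([-0.30659605, -1.01461201, -1.08057993]), 'moment': array([ 0.00239466,  0.04452531, -0.01667229]), 'finger_force': 0.0, 'grip_width': 0.5273909885361023}
```

View pics/w3.png

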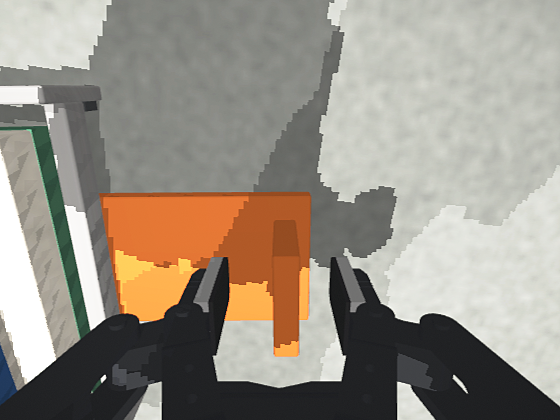

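The fingers straddle the tab (top face (274–298, 257–355)), roughly centred and parallel.

```bash
python3 - <<'E'
from h import *
c=cal("wrist")
for u,v in [(275,257),(298,257),(274,355),(298,355)]: print(ray(c,u,v,46)[:2].round(1))
P=np.mean([ray(c,u,v,46)[:2] for u,v in [(275,257),(298,257),(274,355),(298,355)]],0);print(P, (P-ctrl.get_state()["eef_pos"][:2])/60)
f=np.array([ray(c,u,v,8)[:2] for u,v in [(102,194),(310,194)]]); print(f, np.degrees(np.arctan2(*(f[1]-f[0])[::-1])))
E
```

```text
[ 530.8 -160.2]
[ 529.8 -152. ]
[ 573.5 -155.4]
[ 572.3 -146. ]
[ 551.58392471 -153.41388429] [-0.00942823  0.03997511]
[[ 528.24730034 -239.34841661]
 [ 516.70876103 -146.44868748]] 97.08011914080987
```

```bash
python3 -m handwheel '[[[-0.01,0.04,-0.05,0,0,0],[0,0,0,0,0,0]]]' 45 60; python3 -m handwheel '[[[0,0,0,0,0,0],[0,0,0,0,0,0],[0,0,0,0,0,0],[0,0,0,0,0,0],[0,0,0,0,0,0],[0,0,0,0,0,0]]]' 0 60; python3 -c "
from workcell import ctrl
s=ctrl.get_state();print(s['moment'])"
```

```text
clock: 5.38
eef_pos: [550.8, -152.9, 34.9]
ee_rot: [-0.0, -0.062, 0.998, 0.0]
force: [-0.5, 0.3, -0.0]
grip_width: 0.529
finger_force: 0.0
clock: 6.12
eef_pos: [551.3, -153.4, 35.1]
ee_rot: [0.0, -0.062, 0.998, -0.0]
force: [0.7, -0.4, 1.2]
grip_width: 0.106
finger_force: 59.0
[-0.09995907 -0.1964711   0.17057696]
```

```bash
cat > st.py <<'E'
from h import *
s=ctrl.get_state(); a=np.deg2rad(7.1); X=np.array([np.cos(a),np.sin(a)]); Y=np.array([-X[1],X[0]])
d=np.array(s["eef_pos"][:2])-[551.3,-153.4]; T=q2m(s["ee_rot"])
print("t %.2f draw %.1f side %.1f z %.1f | pull %.1f sideF %.1f Fz %.1f Mz %.2f yaw %.2f grip %.0f w %.3f"%(s["clock"],d@Y,d@X,s["eef_pos"][2],-s["force"][:2]@Y,-s["force"][:2]@X,s["force"][2],s["moment"][2],np.degrees(np.arctan2(T[1,1],T[0,1]))-90,s["finger_force"],s["grip_width"]))
E
python3 -m handwheel '[[[-0.0125,0.1,0,0,0,0],[-0.0125,0.1,0,0,0,0]]]'>/dev/null; python3 st.py;python3 -m handwheel '[[[-0.0125,0.1,0,0,0,0],[-0.0125,0.1,0,0,0,0]]]'>/dev/null; python3 st.py; python3 -m handwheel '[[[0,0,0,0,0,0]]]'>/dev/null; python3 st.py
```

```text
t 6.38 draw 11.4 side -0.6 z 35.1 | pull 3.3 sideF -0.1 Fz 1.4 Mz -0.00 yaw 7.00 grip 59 w 0.108
t 6.62 draw 24.2 side -0.4 z 35.1 | pull 4.8 sideF 0.5 Fz 1.9 Mz -0.03 yaw 7.06 grip 59 w 0.108
t 6.75 draw 25.3 side -0.3 z 35.1 | pull 1.2 sideF 1.5 Fz 4.2 Mz -0.11 yaw 7.12 grip 59 w 0.106
```

```bash
for i in 1 2 3 4; do :; done; python3 -m handwheel '[[[-0.006,0.05,0,0,0,0]]]'>/dev/null; python3 st.py;python3 -m handwheel '[[[-0.003,0.025,0,0,0,0]]]'>/dev/null; python3 st.py; python3 -m handwheel '[[[-0.002,0.016,0,0,0,0]]]'>/dev/null; python3 st.py
```

```text
t 6.88 draw 26.9 side -0.2 z 35.1 | pull 5.0 sideF 0.2 Fz 3.1 Mz -0.04 yaw 7.06 grip 59 w 0.103
t 7.00 draw 28.5 side -0.2 z 35.1 | pull 6.4 sideF 1.1 Fz 3.8 Mz -0.01 yaw 7.07 grip 59 w 0.111
t 7.12 draw 29.5 side -0.2 z 35.1 | pull 5.8 sideF -0.2 Fz 3.6 Mz 0.03 yaw 7.07 grip 59 w 0.110
```

```bash
python3 -m handwheel '[[[-0.002,0.016,0,0,0,0]]]'>/dev/null; python3 st.py; python3 -m handwheel '[[[-0.002,0.016,0,0,0,0]]]'>/dev/null; python3 st.py
```

```text
t 7.25 draw 30.3 side -0.2 z 35.1 | pull 4.9 sideF -0.1 Fz 3.4 Mz -0.02 yaw 7.07 grip 59 w 0.106
t 7.38 draw 31.3 side -0.2 z 35.1 | pull 5.1 sideF 0.0 Fz 2.4 Mz 0.02 yaw 7.06 grip 59 w 0.107
```

```bash
python3 -m handwheel '[[[-0.002,0.016,0,0,0,0]]]'>/dev/null; python3 st.py; python3 -m handwheel '[[[-0.001,0.008,0,0,0,0]]]'>/dev/null; python3 st.py
```

```text
t 7.50 draw 32.2 side -0.1 z 35.1 | pull 6.0 sideF -0.2 Fz 2.8 Mz -0.03 yaw 7.06 grip 59 w 0.108
t 7.62 draw 32.2 side -0.1 z 35.1 | pull 6.5 sideF -0.5 Fz 2.6 Mz 0.05 yaw 7.05 grip 59 w 0.105
```

```bash
python3 -m handwheel '[[[-0.001,0.008,0,0,0,0]]]'>/dev/null; python3 st.py; python3 -m handwheel '[[[-0.001,0.008,0,0,0,0]]]'>/dev/null; python3 st.py
```

```text
t 7.75 draw 32.2 side -0.1 z 35.1 | pull 7.8 sideF -0.7 Fz 2.7 Mz -0.03 yaw 7.03 grip 59 w 0.110
t 7.88 draw 32.3 side -0.1 z 35.1 | pull 8.9 sideF -0.2 Fz 1.3 Mz -0.00 yaw 7.01 grip 59 w 0.106
```

```bash
python3 -m handwheel '[[[-0.025,-0.003,0,0,0,0],[-0.025,-0.003,0,0,0,0]]]'>/dev/null; python3 st.py; python3 -m handwheel '[[[-0.025,-0.003,0,0,0,0],[-0.025,-0.003,0,0,0,0]]]'>/dev/null; python3 st.py
```

```text
t 8.12 draw 32.3 side -1.6 z 35.2 | pull 8.1 sideF -3.5 Fz -1.3 Mz 0.02 yaw 7.03 grip 59 w 0.109
t 8.38 draw 32.2 side -4.5 z 35.2 | pull 8.2 sideF -4.4 Fz -2.2 Mz 0.11 yaw 7.04 grip 59 w 0.104
```

```bash
python3 -m handwheel '[[[-0.025,-0.002,0,0,0,0],[-0.025,-0.002,0,0,0,0]]]'>/dev/null; python3 st.py; python3 -m handwheel '[[[-0.025,-0.003,0,0,0,0],[-0.025,-0.003,0,0,0,0]]]'>/dev/null; python3 st.py
```

```text
t 8.62 draw 32.3 side -7.4 z 35.2 | pull 8.8 sideF -4.3 Fz -3.3 Mz 0.11 yaw 7.05 grip 59 w 0.107
t 8.88 draw 32.5 side -10.3 z 35.2 | pull 7.6 sideF -5.7 Fz -3.0 Mz 0.20 yaw 7.08 grip 59 w 0.113
```

```bash
python3 -m handwheel '[[[-0.025,-0.003,0,0,0,0],[-0.025,-0.003,0,0,0,0]]]'>/dev/null; python3 st.py
```

```text
t 9.12 draw 35.0 side -14.2 z 35.1 | pull 1.8 sideF -2.4 Fz 1.8 Mz 0.32 yaw 7.20 grip 59 w 0.111
```

```bash
python3 -m handwheel '[[[-0.004,0.03,0,0,0,0]]]'>/dev/null; python3 st.py; python3 -m handwheel '[[[-0.004,0.03,0,0,0,0]]]'>/dev/null; python3 st.py
```

```text
t 9.25 draw 36.4 side -14.9 z 35.1 | pull 4.8 sideF -2.1 Fz 2.4 Mz 0.27 yaw 7.14 grip 59 w 0.108
t 9.38 draw 38.0 side -15.3 z 35.1 | pull 4.8 sideF -1.2 Fz 3.1 Mz 0.18 yaw 7.08 grip 60 w 0.108
```

```bash
python3 -m handwheel '[[[-0.004,0.03,0,0,0,0]]]'>/dev/null; python3 st.py; python3 -m handwheel '[[[-0.004,0.03,0,0,0,0]]]'>/dev/null; python3 st.py
```

```text
t 9.50 draw 39.5 side -15.5 z 35.1 | pull 5.3 sideF -0.3 Fz 3.3 Mz 0.18 yaw 7.05 grip 60 w 0.106
t 9.62 draw 41.2 side -15.6 z 35.1 | pull 5.5 sideF -1.2 Fz 2.8 Mz 0.23 yaw 7.04 grip 60 w 0.106
```

```bash
python3 -m handwheel '[[[-0.005,0.045,0,0,0,0],[-0.005,0.045,0,0,0,0]]]'>/dev/null; python3 st.py; python3 -m handwheel '[[[-0.005,0.045,0,0,0,0],[-0.005,0.045,0,0,0,0]]]'>/dev/null; python3 st.py
```

```text
t 9.88 draw 46.4 side -15.7 z 35.1 | pull 5.9 sideF -1.4 Fz 3.6 Mz 0.20 yaw 7.03 grip 60 w 0.109
t 10.12 draw 51.8 side -15.6 z 35.1 | pull 5.8 sideF 0.1 Fz 2.7 Mz 0.15 yaw 7.02 grip 60 w 0.112
```

```bash
python3 -m handwheel '[[[-0.005,0.045,0,0,0,0],[-0.005,0.045,0,0,0,0]]]'>/dev/null; python3 st.py; python3 -m handwheel '[[[-0.005,0.045,0,0,0,0],[-0.005,0.045,0,0,0,0]]]'>/dev/null; python3 st.py
```

```text
t 10.38 draw 57.2 side -15.6 z 35.1 | pull 6.1 sideF -0.1 Fz 2.9 Mz 0.10 yaw 7.01 grip 60 w 0.111
t 10.62 draw 63.3 side -15.6 z 35.1 | pull 3.8 sideF -0.2 Fz 5.7 Mz 0.04 yaw 7.01 grip 60 w 0.109
```

```bash
python3 -m handwheel '[[[-0.006,0.05,0,0,0,0],[-0.006,0.05,0,0,0,0],[-0.006,0.05,0,0,0,0],[-0.006,0.05,0,0,0,0],[-0.006,0.05,0,0,0,0]]]'>/dev/null; python3 st.py; python3 -m handwheel '[[[-0.006,0.05,0,0,0,0],[-0.006,0.05,0,0,0,0],[-0.006,0.05,0,0,0,0],[-0.006,0.05,0,0,0,0],[-0.006,0.05,0,0,0,0]]]'>/dev/null; python3 st.py
```

```text
t 11.25 draw 79.0 side -15.6 z 35.1 | pull 2.8 sideF 0.3 Fz 5.8 Mz -0.02 yaw 7.04 grip 60 w 0.106
t 11.88 draw 94.2 side -15.6 z 35.1 | pull 2.7 sideF -0.0 Fz 5.6 Mz -0.00 yaw 7.04 grip 60 w 0.109
```

```bash
python3 -m handwheel '[[[-0.006,0.05,0,0,0,0],[-0.006,0.05,0,0,0,0],[-0.006,0.05,0,0,0,0],[-0.006,0.05,0,0,0,0],[-0.006,0.05,0,0,0,0]]]'>/dev/null; python3 st.py; python3 -m handwheel '[[[-0.006,0.05,0,0,0,0],[-0.006,0.05,0,0,0,0],[-0.006,0.05,0,0,0,0],[-0.006,0.05,0,0,0,0],[-0.006,0.05,0,0,0,0],[-0.006,0.05,0,0,0,0],[-0.006,0.05,0,0,0,0],[-0.006,0.05,0,0,0,0],[-0.006,0.05,0,0,0,0]]]'>/dev/null; python3 st.py
python3 - <<'E'
from h import *
im=ctrl.snapshot("scene"); save("s2",cv2.resize(im[170:330,150:400],(800,512),interpolation=cv2.INTER_CUBIC))
im=ctrl.snapshot("wrist"); save("w4",im)
E
```

```text
t 12.50 draw 109.4 side -15.6 z 35.1 | pull 2.1 sideF 0.0 Fz 6.3 Mz -0.00 yaw 7.05 grip 60 w 0.110
t 13.62 draw 136.6 side -15.6 z 35.1 | pull 2.7 sideF 0.1 Fz 6.9 Mz -0.03 yaw 7.04 grip 60 w 0.104
```

View pics/s2.png

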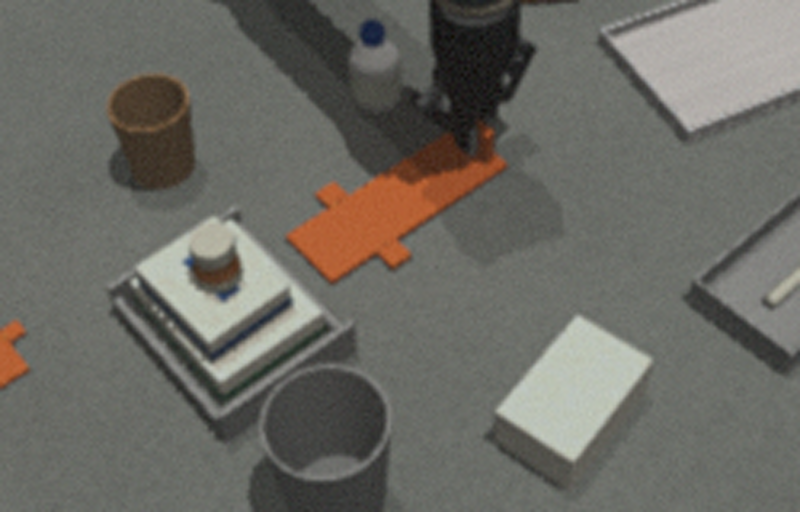

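The board is clear of the stand, with its tail at (310,250). Both cartons and the jar (215,250) are still stacked. Now lift and carry.

```bash
python3 -m handwheel '[[[0,0,0,0,0,0],[0,0,0.1,0,0,0],[0,0,0.2,0,0,0],[0,0,0.3,0,0,0],[0,0,0.3,0,0,0],[0,0,0.2,0,0,0],[0,0,0.15,0,0,0],[0,0,0,0,0,0]]]' 0 90; python3 st.py;  python3 -m handwheel '[[[0.03,0.25,0,0,0,-0.07],[0.07,0.5,0,0,0,-0.15],[0.07,0.55,0,0,0,-0.16],[0.07,0.55,0,0,0,-0.16],[0.07,0.55,0,0,0,-0.16],[0.07,0.55,0,0,0,-0.16],[0.07,0.55,0,0,0,-0.16],[0.07,0.55,0,0,0,-0.16],[0.07,0.55,0,0,0,-0.16],[0.07,0.55,0,0,0,-0.16],[0.07,0.55,0,0,0,-0.16],[0.07,0.5,0,0,0,-0.15],[0.04,0.28,0,0,0,-0.05],[0,0,0,0,0,0],[0,0,0,0,0,0],[0,0,0,0,0,0]]]'
python3 st.py
python3 - <<'E'
from h import *
im=ctrl.snapshot("wrist"); save("w5",im)
im=ctrl.snapshot("scene"); save("s3",cv2.resize(im[100:260,230:480],(800,512),interpolation=cv2.INTER_CUBIC))
E
```

```text
clock: 14.72
eef_pos: [519.9, -20.2, 110.4]
ee_rot: [0.0, -0.062, 0.998, 0.0]
force: [0.6, 0.2, -2.2]
grip_width: 0.105
finger_force: 87.8
t 14.72 draw 136.1 side -14.7 z 110.4 | pull -0.1 sideF -0.6 Fz -2.2 Mz -0.05 yaw 7.09 grip 88 w 0.105
clock: 16.73
eef_pos: [570.5, 366.5, 110.0]
ee_rot: [-0.0, 0.069, 0.998, -0.0]
force: [0.4, -0.3, -3.5]
grip_width: 0.098
finger_force: 87.9
t 16.73 draw 513.5 side 83.3 z 110.0 | pull 0.4 sideF -0.4 Fz -3.5 Mz -0.01 yaw -7.92 grip 88 w 0.098
```

View pics/w5.png

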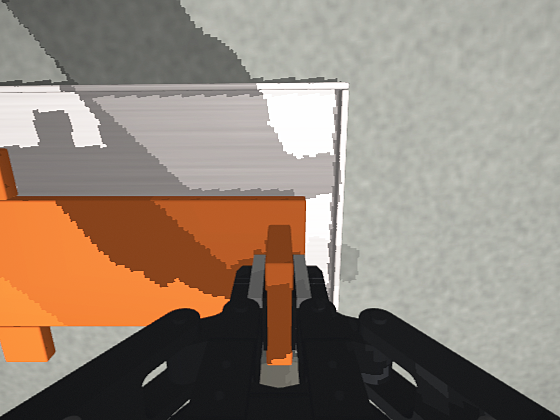

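View pics/s3.png

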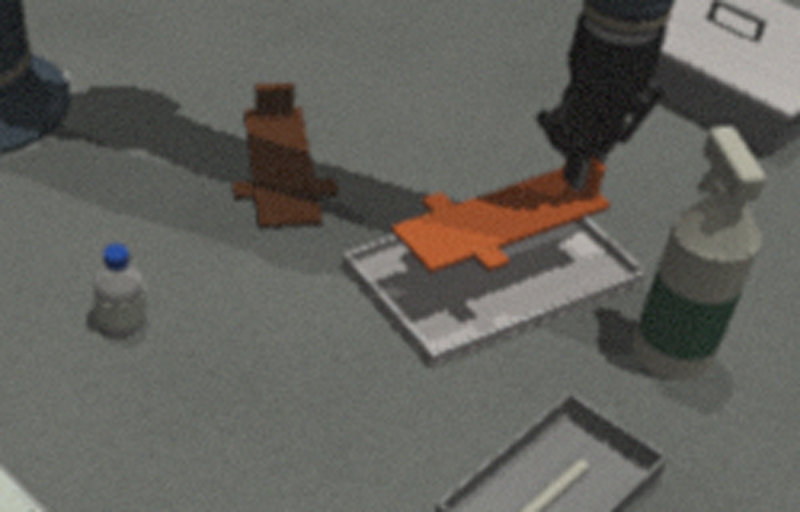

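The board is level over the tray and held straight, with the tray's near corner at (348,85) in the wrist view. The stack is out of this frame.

```bash
python3 - <<'E'
from h import *
c=cal("wrist"); a=np.deg2rad(-7.4); M=np.array([[np.cos(a),-np.sin(a)],[np.sin(a),np.cos(a)]])
print("corner seen",ray(c,348,84,18)[:2],"expected",np.array([556.1,283.5])+M@[-79,124])
e=ray(c,306,197,75+8); s=ctrl.get_state(); T=q2m(s["ee_rot"]); d=(e-s["eef_pos"])[:2]
print("board corner in tool y / -x", d@T[:2,1], d@T[:2,0], "expect 12, 33 (+)")
E
python3 -m handwheel '[[[-0.05,0.09,-0.1,0,0,0.065],[0,0,-0.2,0,0,0],[0,0,-0.25,0,0,0],[0,0,-0.2,0,0,0],[0,0,-0.15,0,0,0],[0,0,-0.05,0,0,0],[0,0,0,0,0,0],[0,0,0,0,0,0]]]'; python3 st.py
```

```text
corner seen [494.95095201 417.41872875] expected [493.72863215 416.64207627]
board corner in tool y / -x 11.67975003935389 33.67243755091151 expect 12, 33 (+)
clock: 17.82
eef_pos: [567.5, 374.0, 53.5]
ee_rot: [0.0, 0.063, 0.998, 0.0]
force: [-0.4, 0.5, -2.7]
grip_width: 0.1
finger_force: 87.7
t 17.82 draw 521.4 side 81.3 z 53.5 | pull -0.6 sideF 0.4 Fz -2.7 Mz -0.03 yaw -7.27 grip 88 w 0.100
```

```bash
python3 -m handwheel '[[[0,-0.03,-0.05,0,0,0],[0,0,-0.05,0,0,0],[0,0,-0.04,0,0,0],[0,0,-0.03,0,0,0],[0,0,-0.02,0,0,0],[0,0,0,0,0,0]]]'>/dev/null; python3 st.py;  python3 -m handwheel '[[[0,0,-0.015,0,0,0],[0,0,-0.015,0,0,0],[0,0,0,0,0,0]]]'>/dev/null; python3 st.py
```

```text
t 18.57 draw 519.4 side 80.6 z 41.4 | pull -0.2 sideF -1.6 Fz -2.4 Mz 0.02 yaw -7.27 grip 88 w 0.103
t 18.95 draw 519.4 side 80.6 z 39.7 | pull 0.0 sideF 0.2 Fz -1.6 Mz -0.02 yaw -7.27 grip 88 w 0.103
```

```bash
python3 -m handwheel '[[[0,0,-0.01,0,0,0],[0,0,0,0,0,0]]]'>/dev/null; python3 st.py; python3 -m handwheel '[[[0,0,-0.01,0,0,0],[0,0,0,0,0,0]]]'>/dev/null; python3 st.py
```

```text
t 19.20 draw 519.5 side 80.8 z 39.3 | pull -0.5 sideF -0.3 Fz -0.6 Mz -0.05 yaw -7.27 grip 88 w 0.101
t 19.45 draw 519.5 side 80.8 z 39.2 | pull 0.2 sideF 2.4 Fz 3.9 Mz -0.05 yaw -7.28 grip 89 w 0.105
```

```bash
python3 -m handwheel '[[[0,0,0,0,0,0],[0,0,0,0,0,0],[0,0,0,0,0,0],[0,0,0,0,0,0]]]' 22 20; python3 -m handwheel '[[[0,0,0.1,0,0,0],[0,0,0.3,0,0,0],[0,0,0.5,0,0,0],[0,0,0.7,0,0,0],[0,0,0.7,0,0,0],[0,0,0.7,0,0,0],[0,0,0.5,0,0,0],[0,0,0,0,0,0],[0,0,0,0,0,0]]]'
python3 - <<'E'
from h import *
im=ctrl.snapshot("wrist"); a=im
sc=ctrl.snapshot("scene")[100:320,150:450]
o=np.zeros((560,800,3),np.uint8); o[:300,:400]=cv2.resize(a,(400,300)); o[:440,400:]=cv2.resize(sc,(400,293))[:293].repeat(1,0) if 0 else cv2.copyMakeBorder(cv2.resize(sc,(400,293)),0,147,0,0,0)
save("fin",o)
E
```

```text
clock: 19.95
eef_pos: [567.2, 372.0, 38.4]
ee_rot: [-0.0, 0.063, 0.998, 0.0]
force: [-0.6, 0.6, -0.4]
grip_width: 0.255
finger_force: 0.0
clock: 21.08
eef_pos: [566.7, 371.7, 248.5]
ee_rot: [-0.0, 0.063, 0.998, -0.0]
force: [0.4, -0.6, -0.4]
grip_width: 0.258
finger_force: 0.0
```

View pics/fin.png

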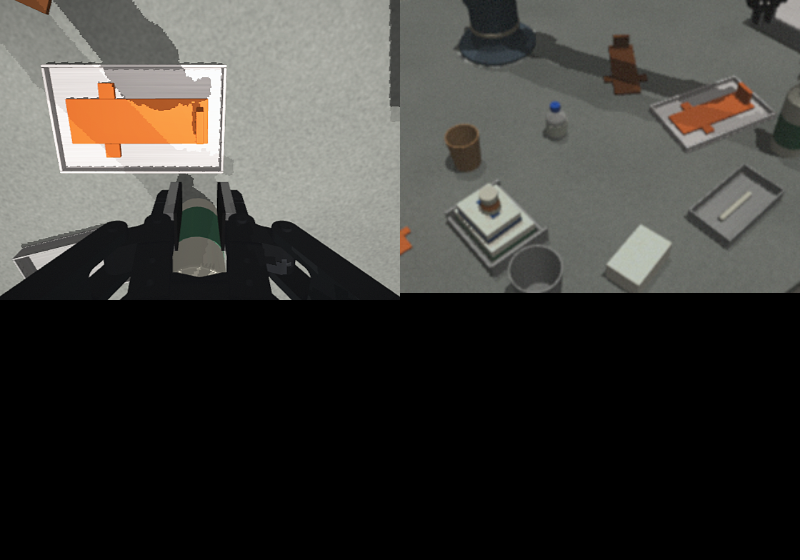

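The board lies flat and central in the tray at about (135,120). The stack stands in its stand at (490,215), and everything else is in place.

```bash
python3 -c "
from workcell import ctrl
print(ctrl.job_done())"
```

```text
the job is handed in; nothing more can be done
None
```

The orange board is out of the stand and lies flat, central and released in the tray; the highest pull I measured was 8.9 N, the cartons and jar are still stacked in the stand, and I handed the job in just after 21 s on the robot's clock.

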